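# Bolt the lid of the therapy parts chest

### The arm

A 6-joint arm with a two-finger parallel gripper is mounted at the origin on the work surface. World frame = base frame: x ahead of the robot, y to its left, z up, the work surface at z = 0. Lengths are in mm, angles in rad, forces in N, time in s.
With the tool pointing down it reaches from about 325 to 900 mm from the base axis. Payload 6.1 kg.
Tool frame: the origin (TCP) lies at the very end of the fingers, on their centre line; the grasp point (between the pads) lies 19 mm behind it; z points along the fingers, y is the direction in which the jaws open and shut (so a half turn about z gives the same grasp; the last joint's range is limited). The gripper opens to 87 mm and grips with 3 to 60 N. Pads are 19 mm wide; open, the fingers measure 117 mm over their backs; the gripper's body (75 mm by 190 mm) begins 51 mm behind the grasp point.
Start: joints at [1.047, 0.22, 1.526, -0, 1.395, -0.126], TCP at [242.117, 576.19, 222.538] pointing down, gripper open.
Joint ranges: [-2.98, 2.98], [-0.91, 2.08], [0.09, 2.57], [-1.24, 4.39], [0.2, 2.65], [-2.68, 2.68]. Speed limits (rad/s): [2.57, 2.57, 3.01, 3.14, 3.14, 3.14].

### API

Orientations are given as a rotation vector (axis times angle).
In Python, from rig import state, eyes, bot gives the robot as it stands. The module is installed in compiled form; this text tells all that it offers.
- The arm moves only by the shell command python3 -m creep 'ROWS' [FORCE]. ROWS is text: rows parted by semicolons, each of 7 numbers parted by spaces: the finger opening in cm, from 0 to 8.7, then the shift along the tool's x, y, z in cm, then the turn, a rotation vector about the tool's x, y, z in degrees. A call has 1 to 8 rows; each row is the pose to reach, as a shift and turn from the pose measured when the call began, along the tool's axes at that moment; what a row does not reach only later rows make up. A row lasts 1/12 s, in which the tool goes at most 41.7 mm and 7.16 degrees, less where a joint would pass 70% of its speed; a pose out of reach is approached as far as the arm can. A call with a gripper value outside its range is refused whole. The fingers move at their own pace and stop on an object; FORCE is the grip in N (left out, the last holds). Time passes only in rows, so rows that repeat a pose let the fingers close. It gives the time, the measured TCP pose, the force and the opening at its end, in the units of the state.
- state(): the state, without advancing time (a new reading comes with each control period).
- eyes.camera(name): name is "scene" or "top" or "wrist"; returns a dict with "img" (420x560x3 uint8, red, green, blue), "fov_y" (degrees; the focal length in pixels is half the picture's height over the tangent of half this angle, whatever the lens; pixels are square), "cx", "cy" (the principal point, pixels), "R" (3x3) and "t" (3): a world point X has camera coordinates R X + t; the wrist camera has in their place "T_tool_cam" (4x4, takes a point from camera to tool coordinates, whose origin is the TCP and whose axes are the flange's). Camera axes: x right, y down, z forward; pixel columns grow to the right and rows downward; lengths in mm; the calibration is good to about 2 mm. The wrist camera is an equidistant fisheye: a pixel r from the principal point sees the ray r / f radians off the axis. A picture is of the moment at which its call begins: read the wrist's pose just before it. There is no depth.
- bot.hand_in(): hands the job in, once; it reports no verdict.
The state is a dict: "t": time; "joints": joint angles; "qvel": joint speeds; "joint_efforts": joint torques, N m; "position": TCP position; "tcp_rot": TCP orientation; "force": force on the tool from outside, world axes, zero at the start; "torque": the same for the moment, N m; "opening": finger opening in mm.
Only numpy, scipy, OpenCV 4.12 (cv2) and the standard library are available. Lean on these libraries where they do the work, as an engineer would, in place of code of your own. Each camera call takes 0.05 s, during which the arm holds its last target.

### The job

Lock the two-flap lid of the wooden chest with its barrel bolt: slide the bolt across by its upright ball handle until you feel it just touch the sprung stop (with the stop pushed in, the handle is past its notch), then turn the handle down into the notch as far as it goes and let go. Never force the handle against the metal, and leave the other things where they are.

Things in the scene. Friction and masses are not known exactly. Their poses are not given: they have to be found in the camera images.
- chest: plywood chest, 236 (x) x 316 (y) x 90 mm high, fixed to the table. Origin: centre of its underside; z up. Its lid has two wooden flaps that meet in a seam at y = +51 mm; the bolt is mounted in the middle of the lid top. Yaw up to 20 degrees either way
- guide: steel slotted housing of the bolt, fixed on the lid, axes parallel to the chest's. Origin: on the lid top, below the bolt's axis, which runs along y 20 mm above the lid; the bolt closes towards +y. Two cheeks, x = -17 to -5.5 and 5.5 to 16 mm, y = -74 to 50 mm, top 37 mm above the lid, foot plate 52 mm wide. The near (-x) cheek is cut by one notch at the slot's end; the far cheek is unbroken
- notch_mid (a point): point on the bolt's axis at the middle of the range where the stop can be. Notch and stop sit on a hand-adjusted plate: the stem's centre meets the stop (a sprung rubber pad across the slot) anywhere within 20 mm either way of this point along guide y, at bolt joint 0.0365 to 0.0765, different each time and not listed: find it by feel or by eye
- staple (a point): top centre of the steel staple on the other flap that the bolt's nose enters, 34 mm above the lid, 28 mm wide, 9 mm long along y. About the stop: its pad is preloaded, starts to give at 6 N, then yields 7 mm at 0.4 N/mm, then is hard. The stem can turn down only from 2 mm short of touching the pad to 1 mm into it; elsewhere the near cheek blocks it after about 0.1 rad
- handle: the handle: a square steel stem 8 x 8 mm that stands out from the bolt's axis, with a ball 22 mm in diameter at its end, ball centre 50 mm from the axis. Origin: on the bolt's axis; its z axis points along the stem to the ball, its y axis along the bolt. Both the slide and the turn stay where they are left, but a pushed-in stop pushes the bolt back on release
- ball (a point): centre of the handle's ball (diameter 22 mm); at the start 160 mm above the table, on top of the upright stem, nothing beside it within 60 mm above the housing's top. With the handle fully down it is about 43 mm to the -x side of the bolt's axis and about 45 mm above the lid
- bolt (a joint): slide of the bolt, m: 0 fully drawn back, growing towards guide +y; stem centre at guide y = -0.050 + joint. Starts at 0 to 0.015. Friction about 2.5 N
- turn (a joint): turn of the handle about the bolt's axis, rad: 0 upright, growing as the ball goes over to the -x (near) side of the guide and down; about 1.05 when resting on the hard ledge at the bottom of the notch. Starts within 0.03 of 0. Friction 0.10 N m (2 N at the ball)
- ring_lid: bystander lying on the lid's far right corner: wooden ring, 54 mm across, 16 mm high. Origin: underside centre
- spool_lid: bystander standing on the lid's far left corner: wooden cylinder, 32 mm across, 30 mm high. Origin: underside centre
- cone: bystander on the table: plastic cone, 64 mm across, 110 mm high. Origin: underside centre
- cup: bystander on the table: white mug, 76 mm across, 85 mm high. Origin: underside centre
- jar: bystander on the table: glass jar, 72 mm across, 90 mm high. Origin: underside centre
- block: bystander on the table: wooden block, 100 x 60 x 40 mm. Origin: underside centre

How it is judged (in metres and radians):
On the way:
1. the bolt has been slid across with the handle still up (value of joint bolt above 0.032 m and value of joint turn below 0.3 rad), for 0.1 s.
At the end, for the whole second after the job is handed in: the bolt is across (joint above 0.032 m, only the notch lets the handle down) and the handle lies down in the notch (turn above 0.85 rad of about 1.05), both at rest and released (value of joint bolt above 0.032 m and value of joint turn above 0.85 rad and velocity of joint turn between -0.05 and 0.05 rad/s and velocity of joint bolt between -0.005 and 0.005 m/s); the robot touches nothing.
It fails at once if the handle is forced against the housing, stop or ledge with more than 35 N (contact force between guide and handle above 35 N).
It fails at once if a bystander is moved more than 20 mm (distance of any of ring_lid, spool_lid, cone, cup, jar, block from where it was at the start of the episode above 0.02 m).
It also fails if it takes over 38 s, if anything falls off the work surface, if the arm or the gripper's body presses on something with over 40 N, if the wrist force passes 120 N, or if a joint passes its speed limit or range.

## Working session

There is one attempt and no reset: what is moved stays moved. The work goes in short steps, Python scripts to look and compute and a shell command to move; the robot and the scene stay as the last step left them, time stands still between calls to the robot, and variables do not carry over. Pictures are saved under pics/ and viewed, and the job is handed in when it is done.

```bash
mkdir -p pics; python3 - <<'E'
from rig import state, eyes, bot
import cv2,numpy as np
s=state();print(s)
for n in ["scene","top","wrist"]:
    c=eyes.camera(n);cv2.imwrite(f"pics/{n}0.png",c["img"][:,:,::-1])
    print(n,{k:(np.round(v,3).tolist() if not np.isscalar(v) else v) for k,v in c.items() if k!="img"})
E
```

```text
{'t': 0.0, 'joints': array([ 1.04688300e+00,  2.21221838e-01,  1.52761619e+00, -4.43015005e-05,
        1.39472676e+00, -1.26132123e-01]), 'qvel': array([-3.19478450e-04, -1.43023343e-03,  1.04648811e-03, -1.43672047e-04,
       -2.73681033e-05,  5.13971631e-04]), 'joint_efforts': array([ 1.17739153e-03, -4.94602311e+01, -3.87380648e+01,  6.98726415e-02,
        5.71173057e-02, -1.68021279e-04]), 'position': array([241.82455643, 575.63284697, 221.43724634]), 'tcp_rot': array([-6.20593378e-01, -3.07908470e+00,  2.95695752e-03]), 'force': array([0.26684546, 0.28271276, 0.56299285]), 'torque': array([ 0.05126121, -0.00376925, -0.02655988]), 'opening': 87.26000581231217}
scene {'fov_y': 54.84695108395541, 'cx': 282.651339929893, 'cy': 207.64568217329008, 'R': [[-0.727, 0.687, -0.019], [0.425, 0.427, -0.798], [-0.54, -0.588, -0.602]], 't': [388.404, -152.9, 1366.23]}
top {'fov_y': 51.51434861571338, 'cx': 286.7328005497295, 'cy': 214.36038992358613, 'R': [[0.03, -1.0, 0.003], [-0.976, -0.03, -0.214], [0.214, 0.003, -0.977]], 't': [-15.175, 567.657, 1193.428]}
wrist {'fov_y': 65.70646984690485, 'cx': 284.75692766090026, 'cy': 209.22594115173465, 'T_tool_cam': [[0.001, -0.961, -0.277, 76.694], [1.0, 0.001, 0.001, 0.14], [-0.001, -0.277, 0.961, -161.292], [0.0, 0.0, 0.0, 1.0]]}
```

View pics/scene0.png

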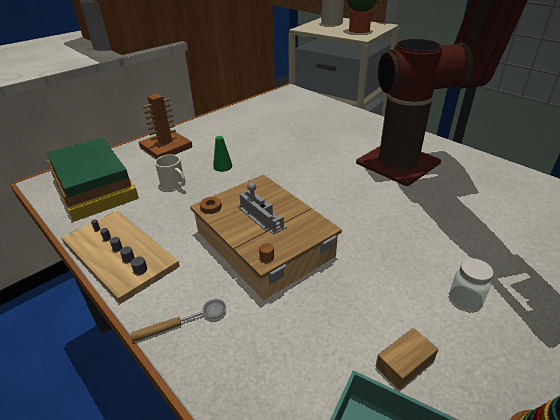

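View pics/top0.png

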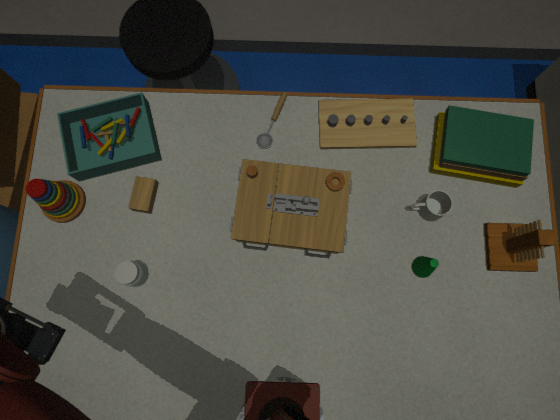

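View pics/wrist0.png

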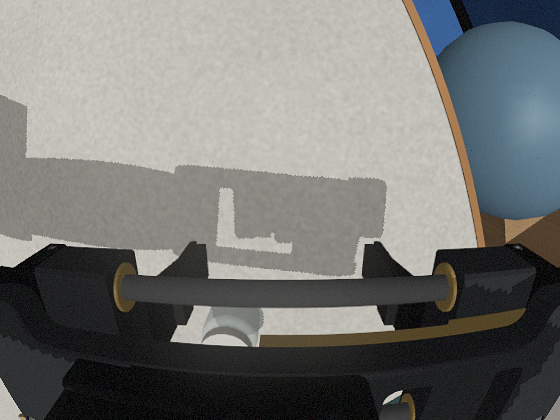

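The top view shows the chest centred near (292,206) px, with the guide from about (270,200) to (320,210). The ball is on its right (-y) half. The scene view puts the ball near (252,187). I'll zoom in next.

```bash
python3 - <<'E'
import cv2
a=cv2.imread("pics/top0.png")[150:260,225:360];cv2.imwrite("pics/top0z.png",cv2.resize(a,None,fx=5.5,fy=5.4,interpolation=cv2.INTER_CUBIC))
a=cv2.imread("pics/scene0.png")[170:300,190:345];cv2.imwrite("pics/scene0z.png",cv2.resize(a,None,fx=5,fy=4.6,interpolation=cv2.INTER_CUBIC))
E
```

```text
(no output)
```

View pics/top0z.png

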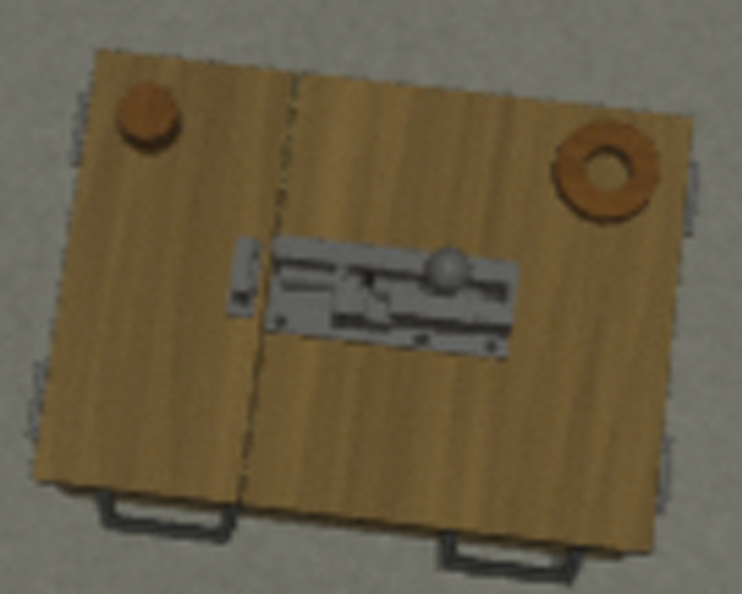

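View pics/scene0z.png

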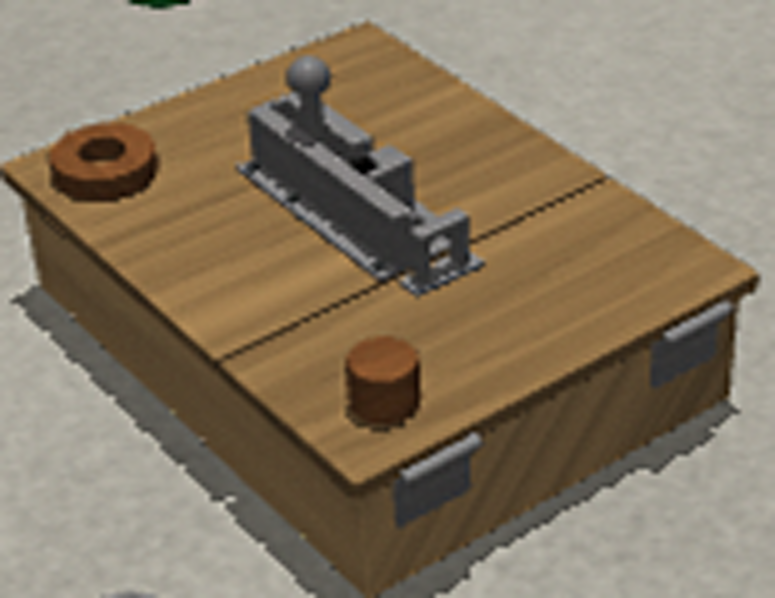

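```bash
cat > h.py <<'E'
import numpy as np
from rig import eyes
def ray(c,u,v):
    f=210/np.tan(np.radians(c["fov_y"])/2)
    d=np.array([(u-c["cx"])/f,(v-c["cy"])/f,1]);R=np.array(c["R"]);return -R.T@np.array(c["t"]),R.T@d
def atz(c,u,v,z):
    o,d=ray(c,u,v);return o+d*(z-o[2])/d[2]
def tri(rs):
    A=0;b=0
    for o,d in rs:
        d=d/np.linalg.norm(d);P=np.eye(3)-np.outer(d,d);A=A+P;b=b+P@o
    return np.linalg.solve(A,b)
E
python3 - <<'E'
from h import *
T=eyes.camera("top");S=eyes.camera("scene")
tz=lambda x,y:(225+(x+.5)/5.5-.5,150+(y+.5)/5.4-.5); sz=lambda x,y:(190+(x+.5)/5-.5,170+(y+.5)/4.6-.5)
q=np.array([atz(T,*tz(*p),90)[:2] for p in [(95,48),(692,117),(652,552),(35,480)]]);print(q,q.mean(0))
q2=np.array([atz(S,*sz(*p),90)[:2] for p in [(350,485),(2,168),(368,25),(757,283)]]);print(q2,q2.mean(0))
for Q in(q,q2):
    print([np.degrees(np.arctan2(*(v))) for v in [-(Q[0]-Q[1])*[1,-1],-(Q[3]-Q[2])*[1,-1]]],np.linalg.norm(Q[0]-Q[1]),np.linalg.norm(Q[1]-Q[2]))
yaws=[]
for Q in(q,q2):
    d=Q[0]-Q[1]+Q[3]-Q[2];yaws.append(np.arctan2(-d[0],d[1]))
print(np.degrees(yaws))
b=tri([ray(T,*tz(446,270)),ray(S,*sz(308,76))]);print("ball",b)
print(atz(T,*tz(446,270),160),atz(S,*sz(308,76),160))
yaw=np.mean(yaws);c=(q.mean(0)+q2.mean(0))/2
R=np.array([[np.cos(yaw),-np.sin(yaw)],[np.sin(yaw),np.cos(yaw)]])
print("ball rel",R.T@(b[:2]-c))
# features at cheek top z=127, notch gap
for p in [(345,300),(335,268),(390,325),(510,320),(270,300)]: print("T",p,R.T@(atz(T,*tz(*p),127)[:2]-c))
for p in [(372,150),(340,132),(378,158),(410,155),(440,200)]: print("S",p,R.T@(atz(S,*sz(*p),127)[:2]-c))
E
```

```text
[[ 723.27521132  136.58156449]
 [ 694.18172202 -177.76460851]
 [ 460.3647101  -157.26976866]
 [ 488.25327781  154.78502572]] [591.51873031 -10.91694674]
[[ 724.74860307  133.80518105]
 [ 695.08333425 -174.01256939]
 [ 464.25017322 -152.45687521]
 [ 496.53520675  161.39364966]] [595.15432932  -7.81765347]
[np.float64(-5.2877972855274145), np.float64(-5.106998268164721)] 315.6896380984226 234.71351372108577
[np.float64(-5.504756407694601), np.float64(-5.873218137614814)] 309.24390965968297 231.83743482256506
[-5.19774143 -5.69083409]
ball [588.52124913 -48.3487954  160.78397179]
[588.18426572 -47.86872318 160.        ] [588.17508954 -49.96416307 160.        ]
ball rel [ -1.09507922 -39.26251017]
T (345, 300) [-14.84292814   8.80499935]
T (335, 268) [ 1.16174972 15.84492835]
T (390, 325) [-24.96677778 -15.01671405]
T (510, 320) [-14.91433215 -73.96134479]
T (270, 300) [-19.52035477  45.89513449]
S (372, 150) [-11.81690664  -5.09598385]
S (340, 132) [ -9.17294765 -28.36893583]
S (378, 158) [-9.89400752  2.51851436]
S (410, 155) [-23.44440781  10.2218922 ]
S (440, 200) [-11.22476751  50.14576714]
```

```bash
cat > plan.py <<'E'
import sys,numpy as np
from scipy.spatial.transform import Rotation as Ro
from rig import state
YAW=np.radians(-5.4)
def go(x,y,z,tilt=0):
    s=state();R=Ro.from_rotvec(s["tcp_rot"]);p=s["position"]
    gy=np.array([-np.sin(YAW),np.cos(YAW),0]);Z=np.array([0,0,-1.]);X=np.cross(gy,Z)
    T=Ro.from_matrix(np.c_[X,gy,Z])
    d=R.inv().apply(np.array([x,y,z])-p)/10;w=np.degrees((R.inv()*T).as_rotvec())
    print("t",round(s["t"],2),"pos",p.round(1),"shift cm",d.round(2),"turn deg",w.round(2),"F",s["force"].round(2),"op",round(s["opening"],1))
if __name__=="__main__": go(*map(float,sys.argv[1:4]))
E
python3 plan.py 588 -48 222
```

```text
t 0.25 pos [242.  575.9 222. ] shift cm [-5.607e+01 -4.412e+01  3.000e-02] turn deg [-5.000e-02 -1.000e-02 -1.739e+01] F [-0.2  -0.65  0.96] op 87.0
```

```bash
python3 -m creep '8.7 -3 -2.4 0 0 0 -1; 8.7 -6 -4.8 0 0 0 -3; 8.7 -9 -7.2 0 0 0 -5; 8.7 -12 -9.6 0 0 0 -7; 8.7 -15 -12 0 0 0 -9; 8.7 -18 -14.4 0 0 0 -11; 8.7 -21 -16.8 0 0 0 -13; 8.7 -24 -19 0 0 0 -15'; python3 plan.py 588 -48 222
```

```text
t: 0.92
position: [390.0, 306.0, 222.2]
tcp_rot: [-0.21, -3.134, 0.001]
force: [1.4, 0.2, 0.2]
opening: 87.0
t 0.92 pos [390.  306.  222.2] shift cm [-24.35 -32.44   0.05] turn deg [-0.04 -0.01 -2.28] F [1.36 0.19 0.25] op 87.0
```

```bash
python3 -m creep '8.7 -2.2 -3 0 0 0 -1; 8.7 -4.5 -6 0 0 0 -2.3; 8.7 -6.7 -9 0 0 0 -2.3; 8.7 -9 -12 0 0 0 -2.3; 8.7 -11.2 -15 0 0 0 -2.3; 8.7 -13.5 -18 0 0 0 -2.3; 8.7 -15.7 -21 0 0 0 -2.3; 8.7 -18 -24 0 0 0 -2.3' >/dev/null; python3 plan.py 588 -48 222; python3 - <<'E'
from rig import eyes
import cv2
cv2.imwrite("pics/w1.png",eyes.camera("wrist")["img"][:,:,::-1])
E
```

```text
t 1.58 pos [536.8  42.3 222.5] shift cm [-5.95 -8.51  0.06] turn deg [-0.04  0.01  0.01] F [ 0.93  0.47 -0.31] op 87.3
```

View pics/w1.png

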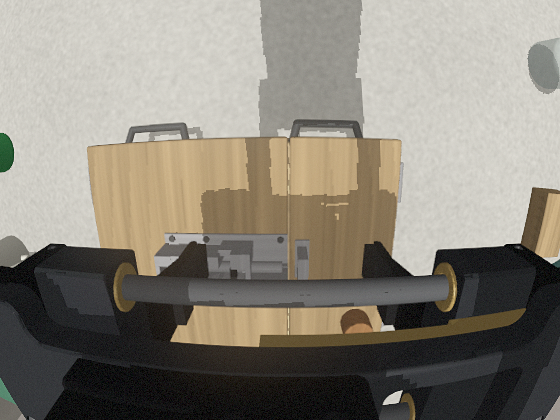

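```bash
python3 - <<'E'
import cv2
a=cv2.imread("pics/w1.png")[220:320,140:330];cv2.imwrite("pics/w1z.png",cv2.resize(a,None,fx=4,fy=4,interpolation=cv2.INTER_CUBIC))
E
```

```text
(no output)
```

View pics/w1z.png

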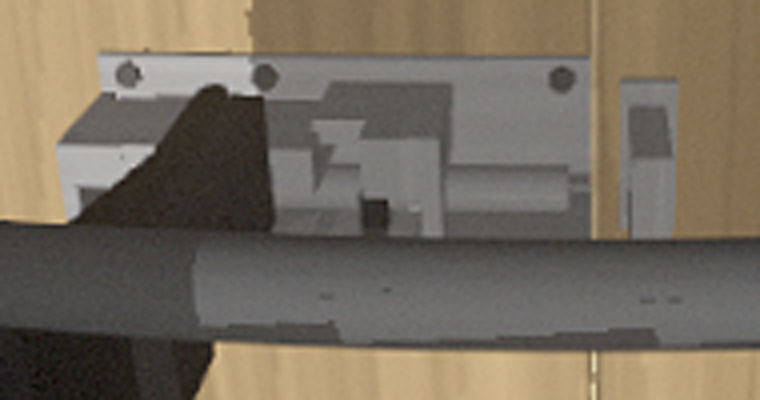

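```bash
python3 - <<'E'
from h import *
from scipy.spatial.transform import Rotation as Ro
from rig import state
s=state();c=eyes.camera("wrist");R=Ro.from_rotvec(s["tcp_rot"]).as_matrix();p=s["position"]
T=np.array(c["T_tool_cam"]);f=210/np.tan(np.radians(c["fov_y"])/2)
yaw=np.radians(-5.4)
def at(zx,zy,z):
    u=140+(zx+.5)/4-.5;v=220+(zy+.5)/4-.5
    a=np.array([u-c["cx"],v-c["cy"]]);r=np.hypot(*a);th=r/f
    d=np.r_[a/r*np.sin(th),np.cos(th)]
    o=R@T[:3,3]+p;d=R@T[:3,:3]@d
    return o+d*(z-o[2])/d[2]
cc=np.array([593.3,-9.4])
G=np.array([[np.cos(yaw),-np.sin(yaw)],[np.sin(yaw),np.cos(yaw)]])
for n,q,z in [("footL",(100,75),92),("footR",(590,75),92),("seam",(595,75),90),("notchL",(315,160),127),("notchR",(361,160),127),("padL",(362,205),127),("padR",(388,205),127),("cheekcornerL",(58,145),127),("plateR",(440,140),127),("nosetip",(590,185),110),("staple",(672,157),124)]:
    w=at(*q,z);print(n,w[:2].round(1),(G.T@(w[:2]-cc)).round(1))
E
```

```text
footL [566.8 -88.3] [-18.9 -81. ]
footR [577.1  35.1] [-20.3  42.8]
seam [578.   36.3] [-19.5  44. ]
notchL [578.2 -26. ] [-13.5 -17.9]
notchR [579.  -15.6] [-13.7  -7.5]
padL [590.  -17.2] [-2.5 -8.1]
padR [590.4 -11.3] [-2.7 -2.2]
cheekcornerL [570.7 -87. ] [-15.2 -79.4]
plateR [575.6   2.5] [-18.8  10.2]
nosetip [597.6  33.1] [ 0.3 42.8]
staple [585.7  52.3] [-13.4  60.7]
```

```bash
python3 -m creep '8.7 -1 -1.2 0 0 0 0; 8.7 -2 -2.6 0 0 0 0; 8.7 -3 -4 0 0 0 0; 8.7 -4 -5.5 0 0 0 0; 8.7 -5 -7 0 0 0 0; 8.7 -5.9 -8.5 0 0 0 0; 8.7 -5.9 -8.5 0 0 0 0; 8.7 -5.9 -8.5 0 0 0 0' >/dev/null; python3 plan.py 588.3 -49 148; python3 - <<'E'
from h import *
from scipy.spatial.transform import Rotation as Ro
from rig import state
import cv2
s=state();c=eyes.camera("wrist");cv2.imwrite("pics/w2.png",c["img"][:,:,::-1])
R=Ro.from_rotvec(s["tcp_rot"]).as_matrix();p=s["position"];T=np.array(c["T_tool_cam"]);f=210/np.tan(np.radians(c["fov_y"])/2)
w=np.array([588.3,-49,160]);q=T[:3,:3].T@(R.T@(w-p)-T[:3,3]);th=np.arccos(q[2]/np.linalg.norm(q));print(c["cx"]+f*th*q[0]/np.hypot(*q[:2]),c["cy"]+f*th*q[1]/np.hypot(*q[:2]))
c=eyes.camera("scene");cv2.imwrite("pics/s2.png",cv2.resize(c["img"][120:300,150:390,::-1],None,fx=3,fy=3,interpolation=cv2.INTER_CUBIC))
E
```

```text
t 2.35 pos [588.7 -51.8 222.4] shift cm [0.08 0.29 7.44] turn deg [-0.12  0.03 -0.37] F [-0.5   0.07  0.21] op 86.9
287.921433690961 224.10634758186433
```

View pics/w2.png

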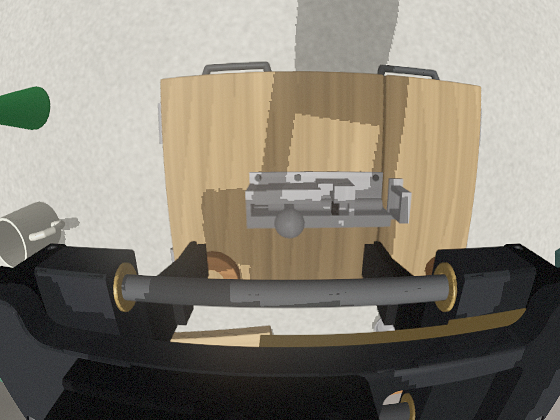

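View pics/s2.png

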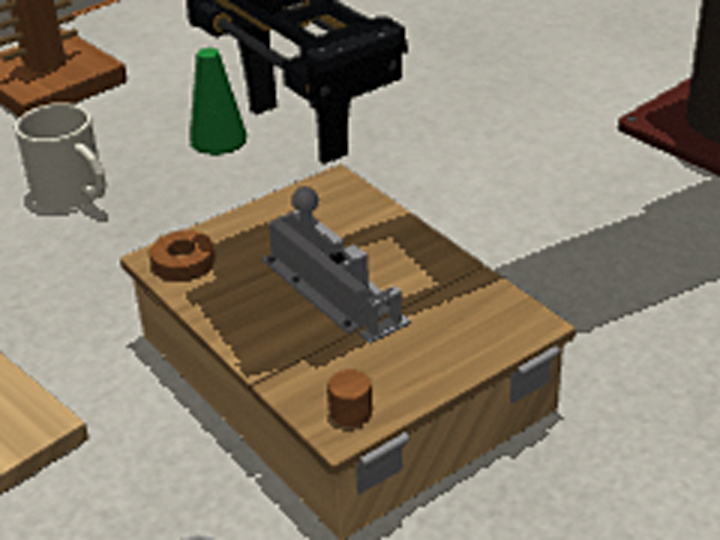

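The wrist view shows the ball at (290,222), within 2 px of the predicted (288,224). The notch and black stop pad are at about (335,205). I'm going down over the ball.

```bash
python3 -m creep '6 0 0.2 1.5 0 0 0; 5 0 0.3 3 0 0 0; 5 0 0.3 4.5 0 0 0; 5 0 0.3 6 0 0 0; 5 0 0.3 7 0 0 0; 5 0 0.3 7.4 0 0 0; 5 0 0.3 7.4 0 0 0; 5 0 0.3 7.4 0 0 0' 8 >/dev/null; python3 plan.py 588.8 -48.8 148; python3 - <<'E'
from h import *
from rig import state
import cv2
c=eyes.camera("wrist");cv2.imwrite("pics/w3.png",c["img"][:,:,::-1])
c=eyes.camera("scene");cv2.imwrite("pics/s3.png",cv2.resize(c["img"][140:280,170:350,::-1],None,fx=4,fy=4,interpolation=cv2.INTER_CUBIC))
E
```

```text
t 3.12 pos [588.9 -47.6 149. ] shift cm [-0.   -0.12  0.1 ] turn deg [-0.12  0.05 -0.26] F [0.19 0.11 0.57] op 51.1
```

View pics/w3.png

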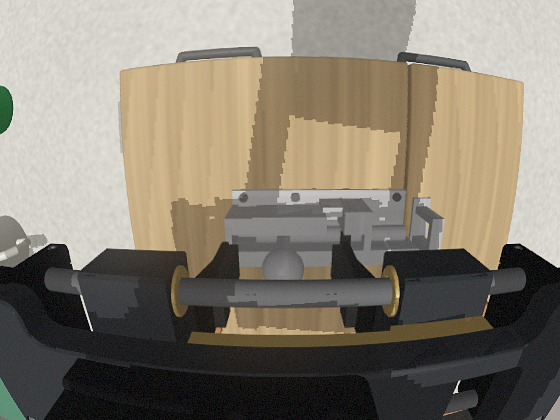

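View pics/s3.png

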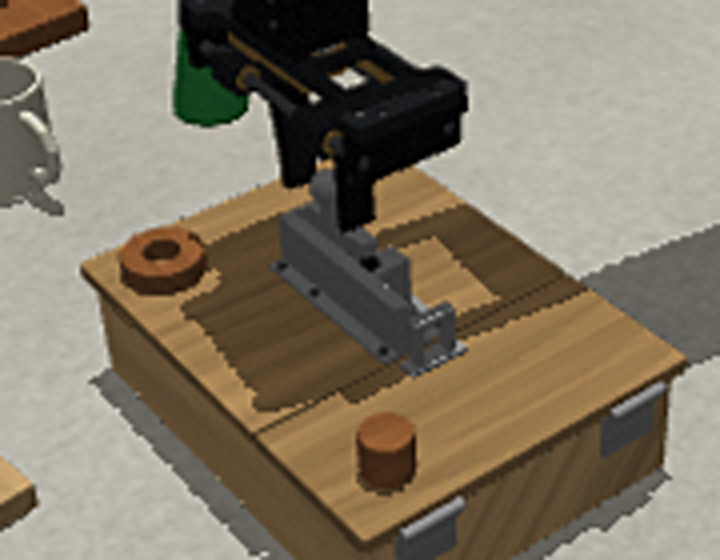

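```bash
python3 -m creep '1 0 0 0 0 0 0; 1 0 0 0 0 0 0; 1 0 0 0 0 0 0; 1 0 0 0 0 0 0; 1 0 0 0 0 0 0; 1 0 0 0 0 0 0; 1 0 0 0 0 0 0; 1 0 0 0 0 0 0' 12 ; python3 plan.py 588.8 -48.8 148
```

```text
t: 3.88
position: [589.4, -48.1, 149.8]
tcp_rot: [0.155, 3.135, -0.004]
force: [-0.3, -1.3, 0.9]
opening: 20.5
t 3.88 pos [589.4 -48.1 149.8] shift cm [ 0.06 -0.07  0.18] turn deg [-0.15  0.14 -0.28] F [-0.33 -1.26  0.94] op 20.5
```

```bash
python3 -m creep '1 0 0.3 0 0 0 -0.3; 1 0 0.6 0 0 0 -0.3; 1 0 0.9 0 0 0 -0.3; 1 0 1.2 0 0 0 -0.3; 1 0 1.5 0 0 0 -0.3; 1 0 1.8 0 0 0 -0.3; 1 0 2 0 0 0 -0.3; 1 0 2.2 0 0 0 -0.3' 20 ; python3 plan.py 588.8 -48.8 148;  python3 - <<'E'
from h import *
import cv2
c=eyes.camera("wrist");cv2.imwrite("pics/w4.png",cv2.resize(c["img"][160:320,160:420,::-1],None,fx=3,fy=3,interpolation=cv2.INTER_CUBIC))
c=eyes.camera("scene");cv2.imwrite("pics/s4.png",cv2.resize(c["img"][140:280,170:350,::-1],None,fx=4,fy=4,interpolation=cv2.INTER_CUBIC))
E
```

```text
t: 4.55
position: [591.5, -25.8, 149.8]
tcp_rot: [0.147, 3.136, -0.004]
force: [-1.8, -2.5, 2.3]
opening: 20.5
t 4.55 pos [591.5 -25.8 149.8] shift cm [ 0.06 -2.31  0.19] turn deg [-0.15  0.13  0.04] F [-1.81 -2.53  2.27] op 20.5
```

View pics/w4.png

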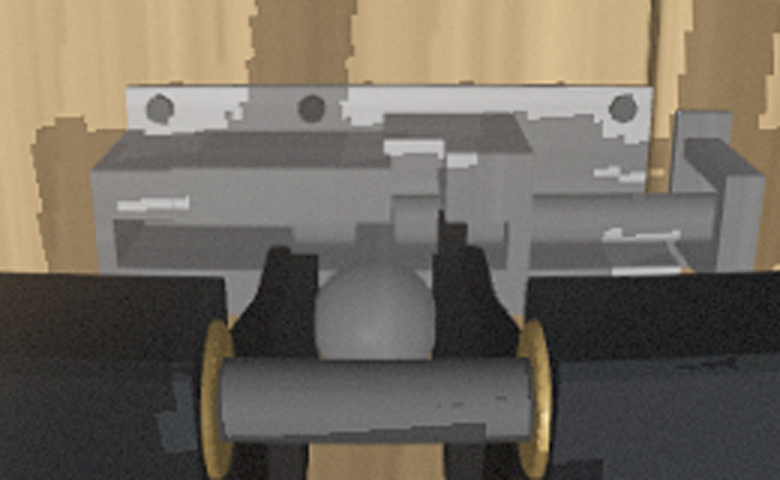

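View pics/s4.png

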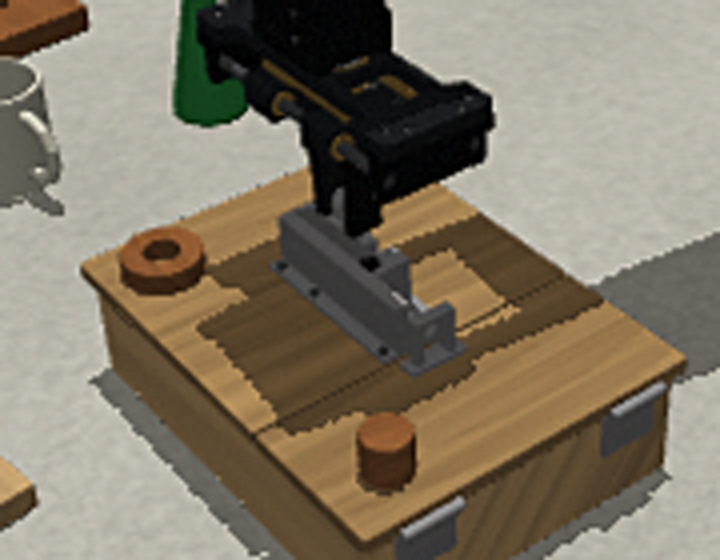

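```bash
python3 -m creep '1 0 0.1 0 0 0 0; 1 0 0.2 0 0 0 0; 1 0 0.3 0 0 0 0; 1 0 0.4 0 0 0 0; 1 0 0.5 0 0 0 0; 1 0 0.6 0 0 0 0; 1 0 0.6 0 0 0 0' ; python3 -m creep '1 0 0.05 0 0 0 0; 1 0 0.1 0 0 0 0; 1 0 0.1 0 0 0 0'
```

```text
t: 5.23
position: [592.1, -19.4, 149.8]
tcp_rot: [0.147, 3.136, -0.003]
force: [-1.8, -1.1, 2.8]
opening: 20.4
t: 5.48
position: [592.2, -18.3, 149.8]
tcp_rot: [0.146, 3.136, -0.003]
force: [-1.1, -1.5, 2.0]
opening: 20.4
```

```bash
for i in 1; do python3 -m creep '1 0 0.05 0 0 0 0; 1 0 0.1 0 0 0 0; 1 0 0.1 0 0 0 0'; done;  python3 - <<'E'
from h import *
import cv2
c=eyes.camera("wrist");cv2.imwrite("pics/w5.png",cv2.resize(c["img"][160:320,160:420,::-1],None,fx=3,fy=3,interpolation=cv2.INTER_CUBIC))
E
```

```text
t: 5.73
position: [592.3, -17.2, 149.8]
tcp_rot: [0.146, 3.136, -0.003]
force: [-1.1, -2.8, 2.5]
opening: 20.3
```

View pics/w5.png

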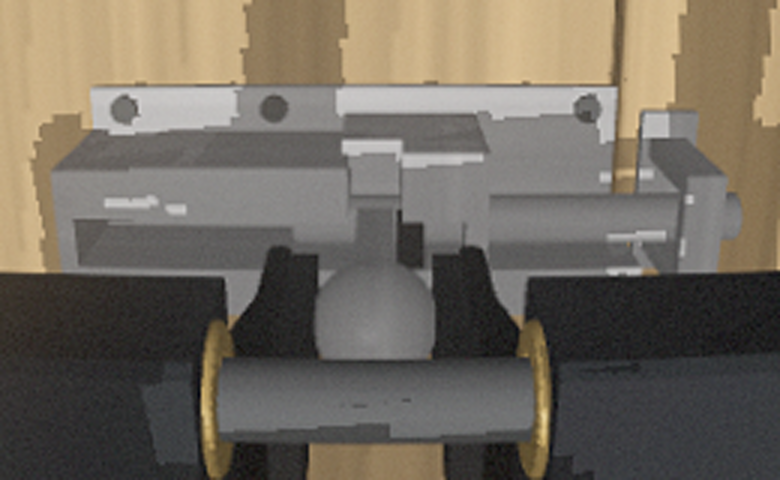

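The stem's right edge is at about x=395 and the pad's left edge at about 398, so they are almost touching. The nose is through the staple.

```bash
python3 -m creep '1 0 0.05 0 0 0 0; 1 0 0.05 0 0 0 0';python3 -m creep '1 0 0.05 0 0 0 0; 1 0 0.05 0 0 0 0'
```

```text
t: 5.95
position: [592.3, -16.7, 149.8]
tcp_rot: [0.146, 3.136, -0.003]
force: [-0.9, -1.7, 2.5]
opening: 20.2
t: 6.12
position: [592.3, -16.6, 149.8]
tcp_rot: [0.147, 3.136, -0.004]
force: [-2.0, -5.0, 2.1]
opening: 20.7
```

```bash
python3 -m creep '1 0 0.05 0 0 0 0; 1 0 0.05 0 0 0 0'
```

```text
t: 6.28
position: [592.4, -16.6, 149.8]
tcp_rot: [0.147, 3.136, -0.005]
force: [-2.8, -5.5, 2.0]
opening: 20.6
```

```bash
python3 -m creep '1 0 -0.04 0 0 0 0; 1 0 -0.04 0 0 0 0' 12; python3 -m creep '1 0.25 0 0.01 0 0 0; 1 0.5 0 0.03 0 0 0; 1 0.75 0 0.06 0 0 0; 1 0.99 0 0.1 0 0 0; 1 0.99 0 0.1 0 0 0'; python3 plan.py 588.8 -48.8 148
```

```text
t: 6.45
position: [592.4, -16.7, 149.8]
tcp_rot: [0.147, 3.136, -0.004]
force: [-1.8, -1.4, 2.2]
opening: 20.9
t: 6.87
position: [582.3, -15.7, 148.9]
tcp_rot: [0.147, 3.136, -0.004]
force: [1.6, -3.3, 0.2]
opening: 20.8
t 6.87 pos [582.3 -15.7 148.9] shift cm [-0.95 -3.23  0.11] turn deg [-0.15  0.15  0.04] F [ 1.59 -3.32  0.18] op 20.8
```

```bash
python3 -m creep '1 0.25 0 0.06 0 0 0; 1 0.48 0 0.12 0 0 0; 1 0.73 0 0.21 0 0 0; 1 0.95 0 0.3 0 0 0; 1 1.18 0 0.4 0 0 0; 1 1.4 0 0.51 0 0 0; 1 1.62 0 0.64 0 0 0; 1 1.83 0 0.77 0 0 0'; python3 - <<'E'
from h import *
import cv2
c=eyes.camera("wrist");cv2.imwrite("pics/w6.png",cv2.resize(c["img"][160:320,160:420,::-1],None,fx=3,fy=3,interpolation=cv2.INTER_CUBIC))
E
```

```text
t: 7.53
position: [563.8, -14.0, 141.4]
tcp_rot: [0.147, 3.136, -0.005]
force: [-0.2, -2.6, 4.3]
opening: 20.6
```

View pics/w6.png

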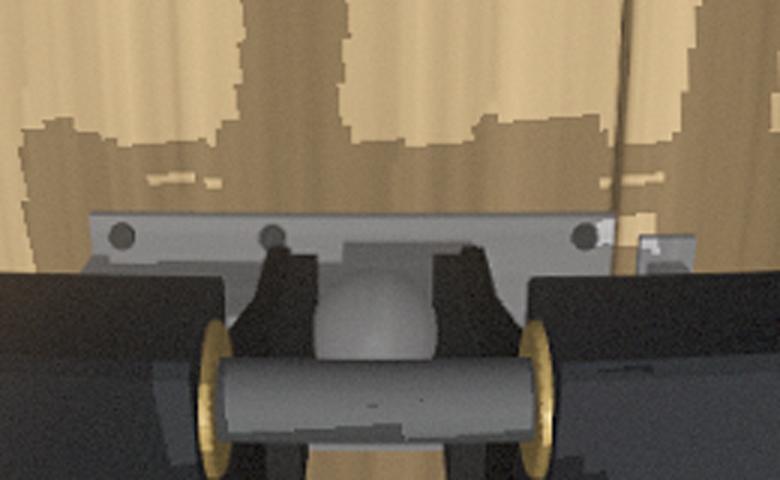

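```bash
python3 -m creep '1 0.2 0 0.15 0 0 0; 1 0.4 0 0.3 0 0 0; 1 0.58 0 0.47 0 0 0; 1 0.76 0 0.64 0 0 0; 1 0.93 0 0.83 0 0 0; 1 1.09 0 1.02 0 0 0; 1 1.24 0 1.22 0 0 0; 1 1.24 0 1.22 0 0 0'
```

```text
t: 8.25
position: [550.5, -12.8, 128.6]
tcp_rot: [0.147, 3.137, -0.004]
force: [-1.1, -3.1, 4.6]
opening: 20.7
```

```bash
python3 -m creep '1 0.07 0 0.1 0 0 0; 1 0.14 0 0.2 0 0 0; 1 0.14 0 0.2 0 0 0'; python3 -m creep '1 0.06 0 0.1 0 0 0; 1 0.06 0 0.1 0 0 0'
```

```text
t: 8.5
position: [549.9, -12.7, 127.6]
tcp_rot: [0.146, 3.135, -0.005]
force: [-0.2, -2.2, 8.6]
opening: 20.9
t: 8.67
position: [550.0, -12.7, 127.6]
tcp_rot: [0.146, 3.133, -0.005]
force: [-0.8, -2.1, 9.2]
opening: 20.7
```

```bash
python3 - <<'E'
from h import *
import cv2
c=eyes.camera("wrist");cv2.imwrite("pics/w7.png",cv2.resize(c["img"][160:320,160:420,::-1],None,fx=3,fy=3,interpolation=cv2.INTER_CUBIC))
c=eyes.camera("scene");cv2.imwrite("pics/s7.png",cv2.resize(c["img"][150:270,190:330,::-1],None,fx=5,fy=5,interpolation=cv2.INTER_CUBIC))
E
```

```text
(no output)
```

View pics/w7.png

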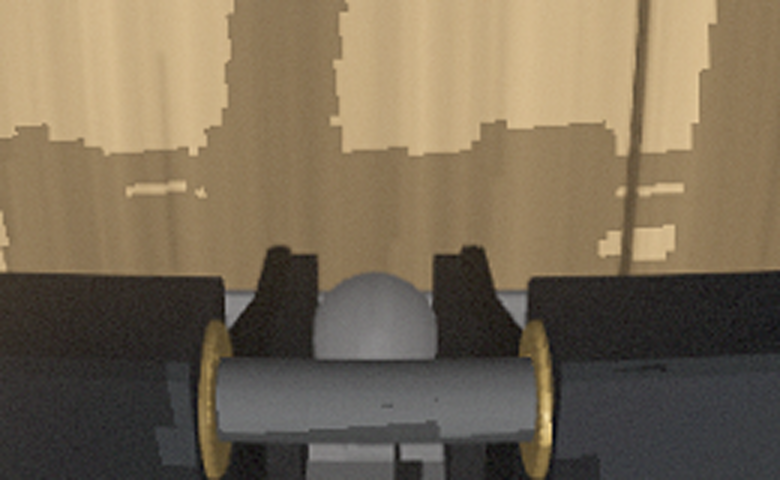

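View pics/s7.png

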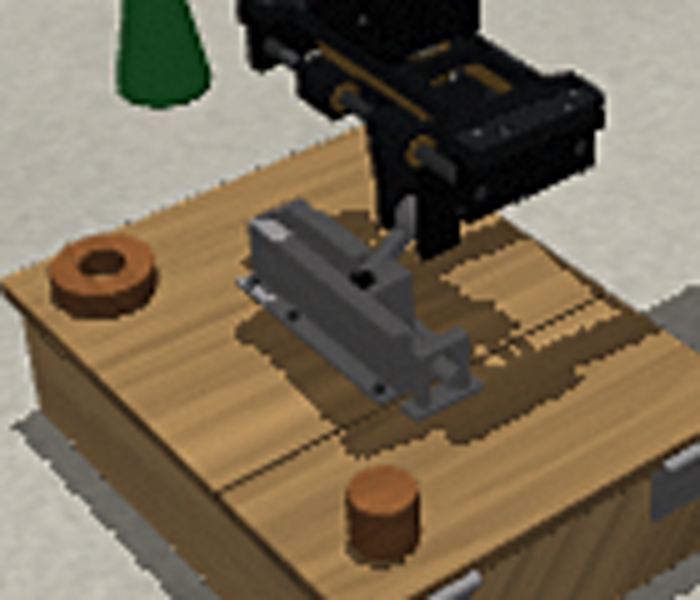

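```bash
python3 -m creep '6 0 0 -0.03 0 0 0; 6 0 0 -0.03 0 0 0; 6 0 0 -0.03 0 0 0; 6 0 0 -0.03 0 0 0; 6 0 0 -0.03 0 0 0; 6 0 0 -0.03 0 0 0; 6 0 0 -0.03 0 0 0'; python3 - <<'E'
from h import *
import cv2
c=eyes.camera("wrist");cv2.imwrite("pics/w8.png",cv2.resize(c["img"][160:320,160:420,::-1],None,fx=3,fy=3,interpolation=cv2.INTER_CUBIC))
E
```

```text
t: 9.35
position: [549.8, -12.6, 127.6]
tcp_rot: [0.146, 3.134, -0.005]
force: [0.9, -0.1, 0.2]
opening: 57.1
```

View pics/w8.png

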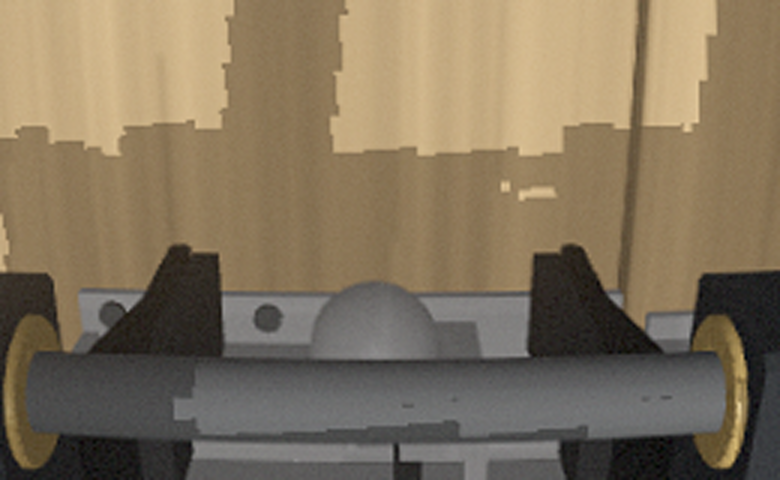

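The fingers are open on both sides with the ball free between them, and the force is about 0. I'm retreating straight up.

```bash
python3 -m creep '6 0 0 -1 0 0 0; 6 0 0 -2.5 0 0 0; 6 0 0 -4 0 0 0; 6 0 0 -5.5 0 0 0; 6 0 0 -7 0 0 0; 6 0 0 -8.5 0 0 0; 6 0 0 -9 0 0 0; 6 0 0 -9 0 0 0'; python3 - <<'E'
from h import *
import cv2
c=eyes.camera("wrist");cv2.imwrite("pics/w9.png",c["img"][:,:,::-1])
c=eyes.camera("scene");cv2.imwrite("pics/s9.png",cv2.resize(c["img"][150:270,190:330,::-1],None,fx=5,fy=5,interpolation=cv2.INTER_CUBIC))
E
```

```text
t: 10.07
position: [550.7, -12.5, 220.1]
tcp_rot: [0.146, 3.13, -0.005]
force: [-0.5, 0.3, 1.3]
opening: 59.6
```

View pics/w9.png

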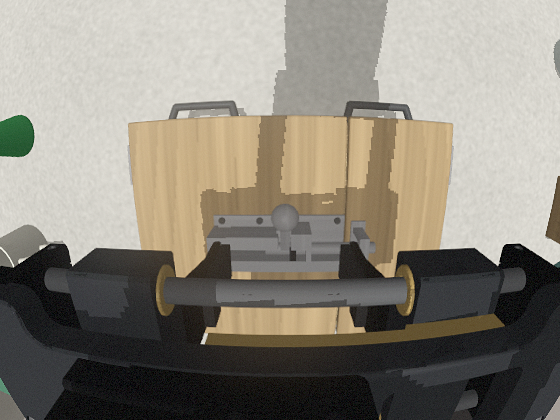

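View pics/s9.png

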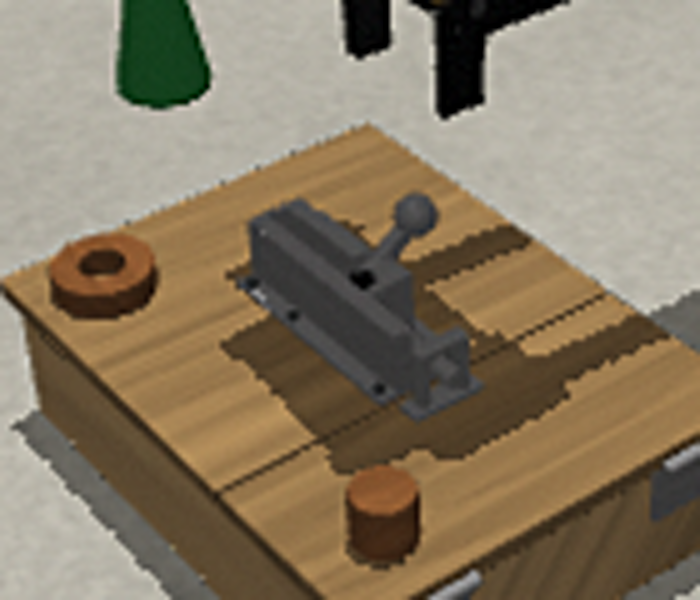

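```bash
python3 - <<'E'
from h import *
from scipy.spatial.transform import Rotation as Ro
from rig import state
s=state();c=eyes.camera("wrist");R=Ro.from_rotvec(s["tcp_rot"]).as_matrix();T=np.array(c["T_tool_cam"]);f=210/np.tan(np.radians(c["fov_y"])/2)
a=np.array([285-c["cx"],218-c["cy"]]);r=np.hypot(*a);d=np.r_[a/r*np.sin(r/f),np.cos(r/f)]
S=eyes.camera("scene")
b=tri([(R@T[:3,3]+s["position"],R@T[:3,:3]@d),ray(S,272.6,192.4)]);print(b, s["qvel"].round(3))
print("turn est",np.arccos((b[2]-110)/50))
E
```

```text
[550.18139986 -13.01172523 140.49238165] [ 0.001  0.015  0.019  0.    -0.001 -0.001]
turn est 0.9149280066743867
```

```bash
python3 - <<'E'
from h import *
import cv2
c=eyes.camera("top");cv2.imwrite("pics/t10.png",cv2.resize(c["img"][150:260,225:360,::-1],None,fx=5.5,fy=5.4,interpolation=cv2.INTER_CUBIC))
c=eyes.camera("wrist");cv2.imwrite("pics/w10.png",cv2.resize(c["img"][190:290,190:390,::-1],None,fx=4,fy=4,interpolation=cv2.INTER_CUBIC))
E
```

```text
(no output)
```

View pics/t10.png

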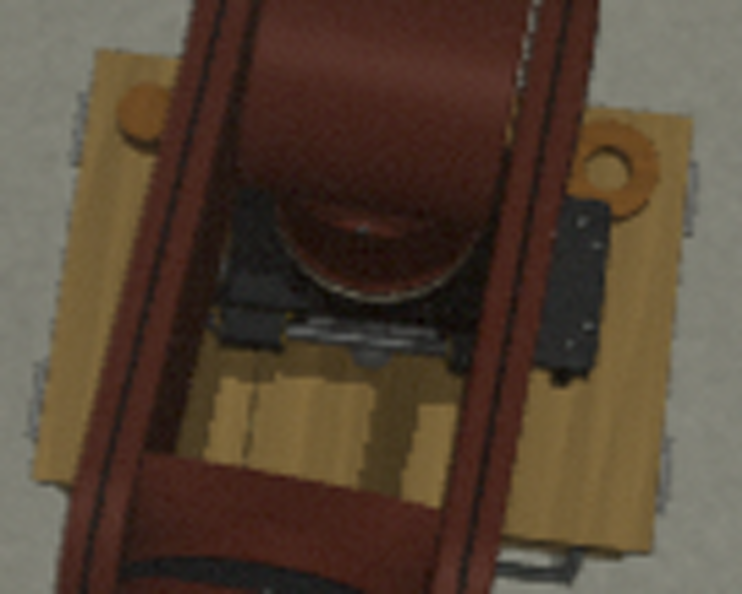

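View pics/w10.png

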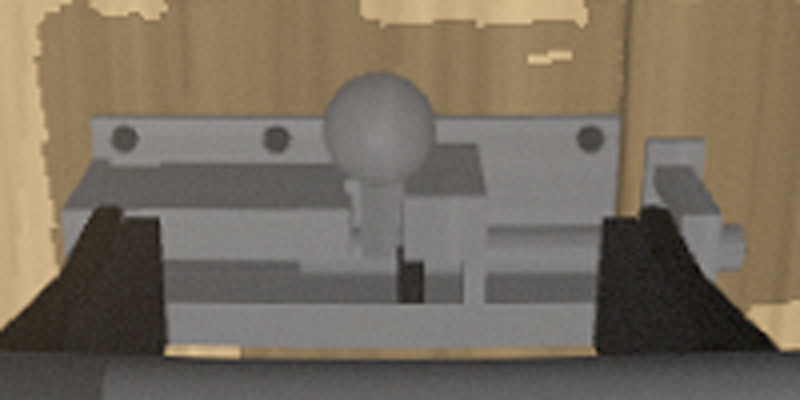

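The handle is down in the notch by view. One estimate (0.915) is lower than the other two (0.98 and 1.02), so I'll press lightly with closed fingers to check it is resting on the ledge.

```bash
python3 -m creep '0 0 0 1 0 0 0; 0 0 0 2 0 0 0; 0 0 0 3 0 0 0; 0 0 0 4 0 0 0; 0 0 0 5 0 0 0; 0 0 0 5.8 0 0 0; 0 0 0 6.2 0 0 0; 0 0 0 6.5 0 0 0' 10; python3 -m creep '0 0 0 0.1 0 0 0; 0 0 0 0.1 0 0 0'
```

```text
t: 11.03
position: [548.6, -12.4, 150.5]
tcp_rot: [0.146, 3.137, -0.004]
force: [-0.9, 0.2, -0.0]
opening: 15.0
t: 11.2
position: [549.1, -12.6, 150.6]
tcp_rot: [0.146, 3.136, -0.005]
force: [-2.7, -0.1, 8.8]
opening: 5.5
```

```bash
python3 -m creep '0.5 0 0 -0.5 0 0 0; 0.5 0 0 -2 0 0 0; 0.5 0 0 -4 0 0 0; 0.5 0 0 -6 0 0 0; 0.5 0 0 -8 0 0 0; 0.5 0 0 -9 0 0 0; 0.5 0 0 -9 0 0 0; 0.5 0 0 -9 0 0 0'; python3 - <<'E'
from h import *
import cv2
c=eyes.camera("scene");cv2.imwrite("pics/s11.png",cv2.resize(c["img"][110:270,140:330,::-1],None,fx=4,fy=3.7,interpolation=cv2.INTER_CUBIC))
E
```

```text
t: 11.87
position: [549.3, -12.4, 240.9]
tcp_rot: [0.146, 3.135, -0.005]
force: [-0.3, 0.4, -0.3]
opening: 5.1
```

View pics/s11.png

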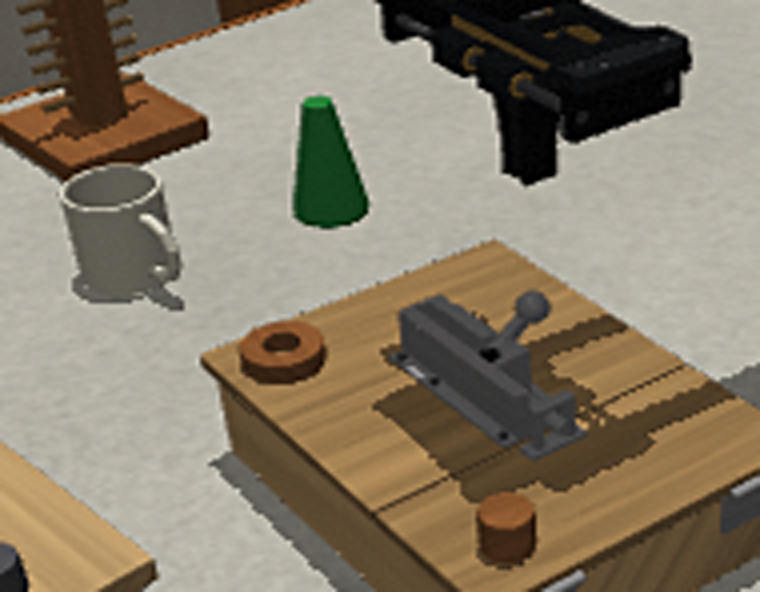

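The handle is still down (ball at about (532,306) in the zoom), the gripper is well clear of it, and the bystanders in view haven't moved. I'm handing in.

```bash
python3 -c "
from rig import bot
print(bot.hand_in())"
```

```text
the job is handed in; nothing more can be done
None
```

The chest should be locked. I gripped the ball and slid the bolt about 32 mm until the wrist force rose to about 5 N at the stop. I then backed off slightly, turned the handle down into the notch and let go. The job was handed in at about 12 s of the 38 s; no verdict is reported.

**Handle down:** it stopped against something hard, with the wrist reading about 9 N on the way down. A light press with closed fingers afterwards (8.8 N) did not move it, so I take it to be on the ledge.

**Turn angle:** my estimates disagree. The gripper's path gives 0.98–1.02 rad, and triangulating the ball from the cameras gives about 0.92 rad. All are above the required 0.85, but below the nominal 1.05.

**Bolt across:** the wrist view showed the nose through the staple and the stem in the notch beside the stop.

**Bystanders:** the ring, spool, cone and cup looked undisturbed in the last picture. I did not check the jar and block again; the arm's path passed well above them. The final top view was blocked by the arm, so it gave no extra check on the handle.

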